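Scrap the snapped finial, hold the sound one down in the sprung ring

ROBOT

A 6-joint arm with a two-finger parallel gripper is mounted at the origin on the work surface. World frame = base frame: x ahead of the robot, y to its left, z up, the work surface at z = 0. Lengths are in m, angles in degrees, forces in N, time in s.
With the tool pointing down it reaches from about 0.35 to 0.875 m from the base axis. Payload 4.2 kg.
Tool frame: the origin (TCP) lies between the finger pads; the fingertips stand 8 mm ahead of it and the grasp point (between the pads) lies 11 mm behind it; z points along the fingers, y is the line along which they close (so a half turn about z gives the same grasp; the last joint's range is limited). The gripper opens to 87 mm and grips with 3 to 60 N. Pads are 19 mm wide; open, the fingers measure 117 mm over their backs; the gripper's body (75 mm by 190 mm) begins 51 mm behind the grasp point.
Start: joints at [-49.584, 22.042, 0.453, 0, -68.411, -14.817], TCP at [0.27, -0.564, 0.231] pointing down, gripper open.
Joint ranges: [-179.83, 179.83], [-69.29, 118.12], [-61.27, 80.66], [-181.25, 117.63], [-171.15, -9.14], [-177.46, 177.46]. Speed limits (degrees/s): [159.86, 159.86, 180, 180, 180, 180].

INTERFACE

Orientations are given as a 3x3 rotation matrix whose columns are the frame's x, y, z axes.
In Python, from station import sense, capture, camera_model, finish_job, find_in gives the robot as it stands. The module is installed in compiled form; this text tells all that it offers.
- The arm moves only by the tool arm_command, never from a script. Its argument "motion" is a list of rows, each a list of 7 numbers: the finger opening in mm, from 0 to 87, then the shift along the tool's x, y, z in mm, then the turn, a rotation vector about the tool's x, y, z in rad. In form: [[jaw, dx, dy, dz, rx, ry, rz], ...]. A call has 1 to 8 rows; each row shifts and turns the commanded pose from where the row before left it, along the tool's axes as they then stand; what a row does not reach is not made up. A row lasts 1/10 s, in which the tool goes at most 50 mm and 8.59 degrees, less where a joint would pass 70% of its speed; a pose out of reach is approached as far as the arm can. A call with a gripper value outside its range is refused whole. The fingers move at their own pace and stop on an object; the grip force is fixed at half the most. Time passes only in rows, so rows that do not move let the fingers close. It gives the time, the measured TCP pose, the force, the opening and the grip force at its end, in the units of the state.
- sense(): the state, without advancing time (a new reading comes with each control period).
- capture(name): name is "side" or "top"; returns the picture (420x560x3 uint8, red, green, blue); there is no depth.
- camera_model(name): a dict with "fx", "fy", "cx", "cy" (pixels), "R" (3x3) and "t" (3): a world point X has camera coordinates R X + t. Camera axes: x right, y down, z forward; pixel columns grow to the right and rows downward; lengths in m; the calibration is good to about 2 mm. A picture is of the moment at which its call begins. camera_model takes no time and is no camera call.
- finish_job(): hands the job in; it is judged then, once.
Trained networks look in the newest picture that a camera, given by its name, has taken for a name from the list of things; names that differ only in an ending like _2 or _b are one class to them, and where a whole thing is asked for, a point or a joint stands for the part that bears it (a point fixed in the world has none). Each returns a list of dicts, best first, with "p" (0 to 1); they miss things now and then, are a little off and sometimes report something else, mostly with a low value. They report only what shows in the picture. A call takes as long as a camera call. They do not tell look-alikes from the thing itself.
- find_in(target, camera): "location" ([row, column] in pixels, amid what is visible of it).
The state is a dict: "time_s": time; "joints": joint angles; "joint_velocities": joint speeds; "effort": joint torques, N m; "tcp_pos": TCP position; "ee_rot": TCP orientation; "wrist_force": force on the tool from outside, world axes, zero at the start; "moment": the same for the moment, N m; "gripper_width": opening from 0.0 (shut) to 1.0 (fully open); "gripper_force": force on a finger pad.
Only numpy, scipy, OpenCV 4.12 (cv2) and the standard library are available. Lean on these libraries where they do the work, as an engineer would, in place of code of your own. Each camera call takes 0.05 s, during which the arm holds its last target. There are 200 camera calls.

TASK

Two turned wooden ball finials stand on the bench: first put the reject, the one whose spigot has snapped off short, into the scrap bin and let go of it. Then set the sound one, ball down and upright, in the ring of the sprung cradle and push it down until the ring is right down at its stop, touching only the finial and not the cradle, and finish while still holding it pressed down there, so that I can mark its band line. Leave the sanding block, the tin and the offcut where they are.

Things in the scene. Friction and masses are not known exactly. Their poses are not given: they have to be found in the camera images.
- sound: The sound finial: turned brown wood shaped like a round flask standing upright. From the bottom: a foot disc 32 mm in diameter and 10 mm high, a ball 56 mm in diameter centred 32 mm up (its top at 60 mm), and a plain round spigot 24 mm in diameter that rises from the ball to 112 mm. About 110 g (varies). Origin: centre of the foot's underside; z points up the spigot. Round, so its yaw is meaningless.
- sound_ball (a point): Centre of the sound finial's ball, 32 mm above its underside.
- reject: The reject finial: same wood, foot and ball as the sound one, but its spigot (24 mm in diameter) has snapped off, so the whole is only 84 mm high (the splinters on its end reach up to 5 mm more): 24 mm of spigot are left above the ball. About 100 g (varies). Origin: centre of the foot's underside; z points up the spigot.
- reject_ball (a point): Centre of the reject finial's ball, 32 mm above its underside.
- scrap_bin: The scrap bin: open grey plastic box, 150 x 150 mm outside, 50 mm high, walls 6 mm thick, fixed to the bench. Origin: centre of its underside; z up. It stands left or right of the finials, the cradle on the other side.
- scrap_bin_in (a point): Centre of the scrap bin's inner floor (138 x 138 mm).
- cradle: The sprung ring cradle: dark steel base plate 150 x 150 x 12 mm, fixed to the bench, with three upright steel guide pins (8 mm in diameter, tops 72 mm above the bench, 54 mm from the centre, 120 degrees apart) on which an aluminium ring rides on coil springs. Origin: centre of the base plate's underside; z up.
- ring_seat (a point): Centre of the ring's hole at the level of the ring's top face; it moves with the ring: 62 mm above the bench when up, 42 mm when at its stop. The ring is 88 mm in diameter outside (lugs on the pins reach 66 mm from the centre), 12 mm thick, its hole 44 mm in diameter. The ball sits on the hole's edge, the ball's centre about 17 mm above this point, the foot hanging free in the hole.
- press_ring (a joint): How far the ring is pressed down, m: 0 = up, 0.020 = down at its stop. The springs push up with about 5 N at 0 and 12 N at the stop, so the finial's own weight does not move it, and it springs back up when let go.
- sanding_block: Bystander: cork-faced wooden sanding block, 50 x 90 x 38 mm, loose on the bench beyond the finials. Origin: centre of its underside.
- wax_tin: Bystander: round bare metal tin, 64 mm in diameter, 45 mm high, loose on the bench. Origin: centre of its underside.
- offcut: Bystander: stepped pale wood offcut, 70 x 55 x 55 mm, loose on the bench. Origin: centre of its underside.
Not all that is in view belongs to the job. Leave any yellow look-alike of the scrap_bin alone.

How it is judged:
By the outcome, as a careful person would: the job done as asked, in the order asked, and still so for the second after the job is handed in, while the arm keeps its last pose, push and grip.
It also fails if it takes over 51 s, if anything falls off the work surface, if the arm or the gripper's body presses on something with over 40 N, if the wrist force passes 120 N, or if a joint passes its speed limit or range.

## Working session

There is one attempt and no reset: what is moved stays moved. The work goes in short steps, Python scripts to look and compute and a tool call to move; the robot and the scene stay as the last step left them, time stands still between calls to the robot, and variables do not carry over. Pictures are saved under pics/ and viewed, at most 10 in all, crops included, and the job is handed in when it is done.

Besides the shell and the picture viewer there is one more tool, called as name(argument=value, ...), one argument or row to a line, values as JSON. arm_command: Moves the arm, as the interface text tells. Its arguments: {"type":"object","properties":{"motion":{"type":"array"}},"required":["motion"]}

```bash
mkdir -p pics; cat > h.py <<'E'
import numpy as np, cv2
from station import *
def snap(c,n):
    im=capture(c); cv2.imwrite(f'pics/{n}.png',im[:,:,::-1]); return im
def ray(c,rc):
    m=camera_model(c);R=np.array(m['R']);t=np.array(m['t'])
    d=R.T@np.array([(rc[1]-m['cx'])/m['fx'],(rc[0]-m['cy'])/m['fy'],1]);return -R.T@t,d
def atz(c,rc,z):
    o,d=ray(c,rc);return o+d*(z-o[2])/d[2]
def proj(c,X):
    m=camera_model(c);p=np.array(m['R'])@np.array(X)+np.array(m['t']);return np.array([m['fy']*p[1]/p[2]+m['cy'],m['fx']*p[0]/p[2]+m['cx']])
E
python3 - <<'E'
from h import *
a=snap('side','s0');b=snap('top','t0')
for c in('side','top'):
    o,_=ray(c,(0,0));print(c,o.round(3),camera_model(c)['fx'])
    for n,z in(('sound',.04),('reject',.04),('scrap_bin',.02),('cradle',.02),('ring_seat',.06),('sanding_block',.02),('wax_tin',.02),('offcut',.02)):
        for f in find_in(n,c)[:3]: print(c,n,round(f['p'],2),np.round(f['location']),atz(c,f['location'],z).round(3)[:2])
s=sense();print(np.round(s['ee_rot'],3),s['tcp_pos'],s['wrist_force'],s['time_s'],s['gripper_width'])
E
```

```text
side [0.115 0.654 0.905] 436.95797748120975
side sound 0.25 [202. 288.] [ 0.59  -0.077]
side reject 0.62 [202. 289.] [ 0.587 -0.081]
side reject 0.41 [223. 189.] [0.755 0.147]
side scrap_bin 0.93 [311. 200.] [0.56  0.317]
side scrap_bin 0.89 [359. 285.] [0.336 0.296]
side scrap_bin 0.65 [264. 130.] [0.79  0.323]
side cradle 0.86 [188. 347.] [ 0.494 -0.248]
side cradle 0.55 [313. 199.] [0.558 0.323]
side ring_seat 0.57 [181. 346.] [ 0.495 -0.234]
side ring_seat 0.44 [240. 256.] [0.565 0.099]
side sanding_block 0.58 [201. 221.] [0.757 0.017]
side sanding_block 0.46 [308. 200.] [0.563 0.313]
side wax_tin 0.88 [225. 187.] [0.77  0.142]
side offcut 0.84 [172. 251.] [ 0.767 -0.133]
top [0.485 0.015 1.23 ] 467.2185032771053
top sound 0.92 [200. 242.] [0.576 0.09 ]
top reject 0.87 [193. 314.] [ 0.597 -0.091]
top scrap_bin 0.94 [295. 158.] [0.329 0.301]
top scrap_bin 0.71 [117. 154.] [0.791 0.327]
top scrap_bin 0.67 [202. 155.] [0.568 0.317]
top cradle 0.67 [237. 374.] [ 0.489 -0.252]
top ring_seat 0.88 [232. 371.] [ 0.499 -0.236]
top sanding_block 0.9 [129. 275.] [0.765 0.01 ]
top sanding_block 0.49 [202. 157.] [0.566 0.311]
top wax_tin 0.62 [126. 227.] [0.77  0.135]
top offcut 0.77 [129. 328.] [ 0.77  -0.129]
[[-0.902 -0.432  0.   ]
 [-0.432  0.902 -0.   ]
 [ 0.    -0.    -1.   ]] [ 0.27006602 -0.56360159  0.23057956] [ 0.60069315 -0.85814094 -0.04607118] 0.9 0.9998864150360569
```

View pics/t0.png

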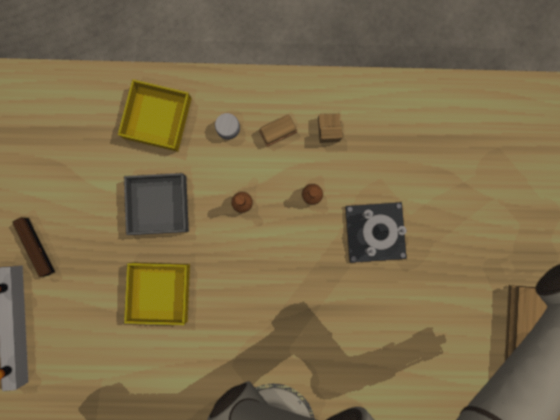

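View pics/s0.png

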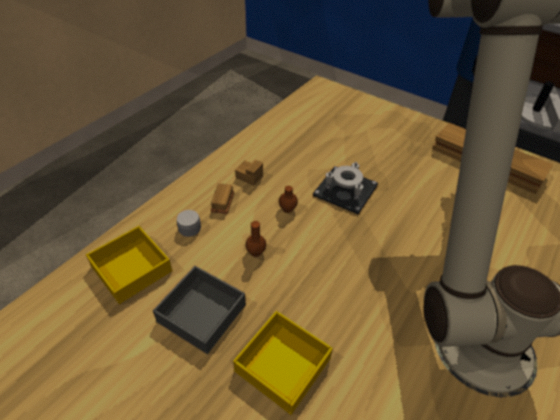

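The top view shows the finials at (200,242) and (193,314), the grey bin at (202,155) between two yellow look-alikes, and the cradle ring at (232,380). In the side view the long spigot is at (240,256), so the sound one is at y≈+0.09. The short one at (202,288) is the reject, at y≈-0.09. Next I'll refine these with silhouette fits.

```bash
cat >> h.py <<'E'
from scipy.optimize import minimize
K=8
a=np.linspace(0,2*np.pi,24,endpoint=False)
def parts(H):
    circ=lambda r,z:np.c_[r*np.cos(a),r*np.sin(a),z+0*a]
    ball=np.vstack([circ(.028*np.cos(u),.032+.028*np.sin(u)) for u in np.linspace(-1.5,1.5,13)])
    return [np.vstack([circ(.016,0),circ(.016,.01)]),ball,np.vstack([circ(.012,.05),circ(.012,H)])]
def render(c,p,H,r0,c0,n):
    m=np.zeros((n*K,n*K),np.uint8)
    for P in parts(H):
        q=np.array([proj(c,x+p) for x in P]);q=(q-[r0,c0]+.5)*K
        cv2.fillConvexPoly(m,cv2.convexHull(np.round(q[:,::-1]).astype(np.int32)),1)
    return cv2.resize(m.astype(np.float32),(n,n),interpolation=cv2.INTER_AREA)
def fit(ims,p0,H,thr=.33,z=0):
    n=70;W=[]
    for c,im in ims.items():
        r0,c0=(proj(c,[*p0,z+.04])-n/2).astype(int)
        t=im[r0:r0+n,c0:c0+n].astype(float);g=t[...,1]/(t[...,0]+1)
        W.append((c,r0,c0,(g<thr+.2).astype(np.float32)))
    f=lambda v:sum(np.abs(render(c,[v[0],v[1],z],H,r0,c0,n)-w).sum() for c,r0,c0,w in W)
    r=minimize(f,p0,method='Nelder-Mead',options=dict(initial_simplex=np.array(p0)+[[0,0],[.012,0],[0,.012]],xatol=1e-4))
    return r.x,r.fun,[w[3].sum() for w in W]
E
python3 - <<'E'
from h import *
ims={c:cv2.imread(f'pics/{n}.png')[:,:,::-1] for c,n in(('side','s0'),('top','t0'))}
for n,p,H in(('sound',(.572,.089),.112),('reject',(.593,-.089),.086)):
    for th in (.28,.33,.38):
        print(n,th,fit(ims,p,H,th))
t=ims['top']
print(t[200,242],t[230,242],t[200,228], t[232,398],t[232,380])
A=cv2.resize(t[170:270,220:420],None,fx=4,fy=4,interpolation=cv2.INTER_CUBIC)
cv2.imwrite('pics/c0.png',A[:,:,::-1])
E
```

```text
Traceback (most recent call last):
  File "h.py", line 32, in fit
    r=minimize(f,p0,method='Nelder-Mead',options=dict(initial_simplex=np.array(p0)+[[0,0],[.012,0],[0,.012]],xatol=1e-4))
  File "h.py", line 31, in <lambda>
    f=lambda v:sum(np.abs(render(c,[v[0],v[1],z],H,r0,c0,n)-w).sum() for c,r0,c0,w in W)
               ~~~^^^^^^^^^^^^^^^^^^^^^^^^^^^^^^^^^^^^^^^^^^^^^^^^^^^^^^^^^^^^^^^^^^^^^^
  File "h.py", line 31, in <genexpr>
    f=lambda v:sum(np.abs(render(c,[v[0],v[1],z],H,r0,c0,n)-w).sum() for c,r0,c0,w in W)
                          ~~~~~~^^^^^^^^^^^^^^^^^^^^^^^^^^^
  File "h.py", line 22, in render
    q=np.array([proj(c,x+p) for x in P]);q=(q-[r0,c0]+.5)*K
                ~~~~^^^^^^^
  File "h.py", line 11, in proj
    m=camera_model(c);p=np.array(m['R'])@np.array(X)+np.array(m['t']);return np.array([m['fy']*p[1]/p[2]+m['cy'],m['fx']*p[0]/p[2]+m['cx']])
ValueError: time passes only in moves, steps and waits
```

```bash
sed -i 's/^from station import \*/from station import *\nimport functools\ncamera_model=functools.cache(camera_model)/' h.py
cat > f.py <<'E'
from h import *
ims={c:cv2.imread(f'pics/{n}.png')[:,:,::-1] for c,n in(('side','s0'),('top','t0'))}
for n,p,H in(('sound',(.572,.089),.112),('reject',(.593,-.089),.086)):
    for th in (.23,.28,.33):
        print(n,th,fit(ims,p,H,th))
t=ims['top']
print(t[200,242],t[230,242],t[200,228], t[232,394],t[232,380])
A=cv2.resize(t[170:270,220:420],None,fx=4,fy=4,interpolation=cv2.INTER_CUBIC)
cv2.imwrite('pics/c0.png',A[:,:,::-1])
print(sense()['time_s'])
E
python3 f.py
```

```text
sound 0.23 (array([ 0.70925, -0.052  ]), np.float64(1.0), [np.float32(1.0), np.float32(0.0)])
sound 0.28 (array([0.57752896, 0.08775321]), np.float64(847.453125), [np.float32(46.0), np.float32(0.0)])
sound 0.33 (array([0.57456494, 0.09196411]), np.float64(584.390625), [np.float32(372.0), np.float32(0.0)])
reject 0.23 (array([ 0.75575, -0.284  ]), np.float64(1.0), [np.float32(1.0), np.float32(0.0)])
reject 0.28 (array([ 0.60250916, -0.09130634]), np.float64(718.546875), [np.float32(37.0), np.float32(0.0)])
reject 0.33 (array([ 0.59903922, -0.09234478]), np.float64(564.65625), [np.float32(292.0), np.float32(0.0)])
[109  68  39] [144 127  83] [108  89  61] [137 132 126] [34 33 33]
0.9
```

View pics/c0.png

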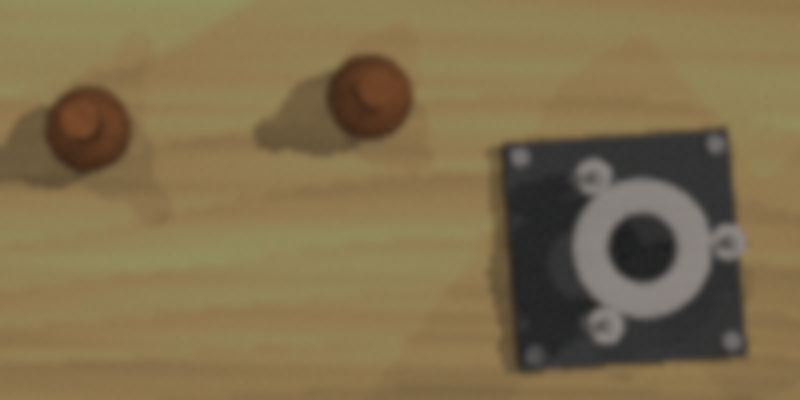

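```bash
cat > f.py <<'E'
from h import *
ims={c:cv2.imread(f'pics/{n}.png')[:,:,::-1] for c,n in(('side','s0'),('top','t0'))}
for n,p,H in(('sound',(.572,.089),.112),('reject',(.593,-.089),.086)):
    for cs in (['side'],['top'],['side','top']):
        print(n,cs,fit({c:ims[c] for c in cs},p,H,.50))
for c,(r,cc) in(('top',(232,380)),('side',(179,346))):
    g=ims[c].mean(2).astype(np.float32); d=cv2.resize(g[r-20:r+21,cc-20:cc+21],None,fx=8,fy=8,interpolation=cv2.INTER_CUBIC)
    for th in (80,95):
        m=(d>th).astype(np.uint8); C,h=cv2.findContours(m,cv2.RETR_CCOMP,cv2.CHAIN_APPROX_NONE)
        b=[x for x,y in zip(C,h[0]) if y[3]>=0 and len(x)>40]
        for x in b:
            e=cv2.fitEllipse(x);q=((e[0][1]+.5)/8-.5+r-20,(e[0][0]+.5)/8-.5+cc-20)
            print(c,th,np.round(q,1),np.round(np.array(e[1])/8,1),atz(c,q,.062).round(4))
E
python3 f.py
```

```text
sound ['side'] (array([0.57355835, 0.09224014]), np.float64(164.15625), [np.float32(588.0)])
sound ['top'] (array([0.57176676, 0.09347162]), np.float64(58.921875), [np.float32(313.0)])
sound ['side', 'top'] (array([0.57323092, 0.09225981]), np.float64(223.515625), [np.float32(588.0), np.float32(313.0)])
reject ['side'] (array([ 0.59756473, -0.08843397]), np.float64(189.484375), [np.float32(500.0)])
reject ['top'] (array([ 0.59564091, -0.08738872]), np.float64(68.078125), [np.float32(301.0)])
reject ['side', 'top'] (array([ 0.59693148, -0.08755341]), np.float64(257.515625), [np.float32(500.0), np.float32(301.0)])
top 80 [231.5 380.1] [16.7 17. ] [ 0.502 -0.258  0.062]
top 95 [231.5 380.2] [17.5 17.8] [ 0.502 -0.258  0.062]
top 95 [214.2 366.9] [1.9 2.7] [ 0.5446 -0.2243  0.062 ]
side 80 [175.1 347.5] [ 8.5 14. ] [ 0.5024 -0.2557  0.062 ]
side 80 [169.8 332.2] [2.8 5.6] [ 0.5507 -0.2493  0.062 ]
side 95 [175.1 347.5] [ 9.3 14.7] [ 0.5026 -0.256   0.062 ]
side 95 [164.4 355.4] [2.3 3.5] [ 0.5076 -0.3124  0.062 ]
```

arm_command(
  motion=[
    [87,-20,11.5,0,0,0,0],
    [87,-36,21,0,0,0,0],
    [87,-36,21,0,0,0,0],
    [87,-36,21,0,0,0,0],
    [87,-36,21,0,0,0,0],
    [87,-36,21,0,0,0,0],
    [87,-36,21,0,0,0,0],
    [87,-36,21,0,0,0,0],
  ],
)

```text
time_s: 1.7
tcp_pos: [0.4476, -0.3017, 0.2309]
ee_rot: [[-0.902, -0.432, 0.001], [-0.432, 0.902, -0.0], [-0.0, -0.001, -1.0]]
wrist_force: [1.2, -0.5, 0.4]
gripper_width: 0.998
gripper_force: 0.0
```

arm_command(
  motion=[
    [87,-36,21,0,0,0,0],
    [87,-36,21,0,0,0,0],
    [87,-36,21,0,0,0,0],
    [87,-36,21,0,0,0,0],
    [87,-36,21,15,0,0,0],
    [87,-36,20,20,0,0,0],
    [87,-12,6,20,0,0,0],
    [87,0,0,5,0,0,0],
  ],
)

```text
time_s: 2.5
tcp_pos: [0.5956, -0.0846, 0.1677]
ee_rot: [[-0.901, -0.434, -0.005], [-0.434, 0.901, 0.0], [0.004, 0.002, -1.0]]
wrist_force: [-1.0, -1.1, -0.3]
gripper_width: 1.0
gripper_force: 0.0
```

```bash
cat >> h.py <<'E'
def go(x,y,z):
    s=sense();R=np.array(s['ee_rot']);print('t',round(s['time_s'],2),'tcp',np.round(s['tcp_pos'],4),'mm',(R.T@(np.array([x,y,z])-s['tcp_pos'])*1e3).round(1),'F',np.round(s['wrist_force'],1),'w',round(s['gripper_width']*87,1),round(s['gripper_force'],1));return R
E
python3 -c "
from h import *
print(go(.5965,-.088,.031).round(3))"
```

```text
t 2.5 tcp [ 0.5956 -0.0846  0.1677] mm [ 1.000e-01 -3.800e+00  1.367e+02] F [-1.  -1.1 -0.3] w 87.0 0.0
[[-0.901 -0.434 -0.005]
 [-0.434  0.901  0.   ]
 [ 0.004  0.002 -1.   ]]
```

arm_command(
  motion=[
    [87,0,-3,20,0,0,0],
    [87,0,0,25,0,0,0],
    [87,0,0,25,0,0,0],
    [87,0,0,25,0,0,0],
    [87,0,0,22,0,0,0],
    [87,0,0,14,0,0,0],
    [87,0,0,5,0,0,0],
    [87,0,0,0,0,0,0],
  ],
)

```text
time_s: 3.3
tcp_pos: [0.5972, -0.0896, 0.0346]
ee_rot: [[-0.902, -0.432, -0.0], [-0.432, 0.902, -0.0], [0.0, -0.0, -1.0]]
wrist_force: [0.1, -0.2, 0.1]
gripper_width: 0.998
gripper_force: 0.0
```

```bash
python3 -c "
from h import *
go(.5965,-.088,.031)
a=snap('side','s1')
cv2.imwrite('pics/s1c.png',cv2.resize(a[120:270,210:410],None,fx=3,fy=3)[:,:,::-1])"
```

```text
t 3.3 tcp [ 0.5972 -0.0896  0.0346] mm [-0.   1.7  3.6] F [ 0.1 -0.2  0.1] w 86.8 0.0
```

View pics/s1c.png

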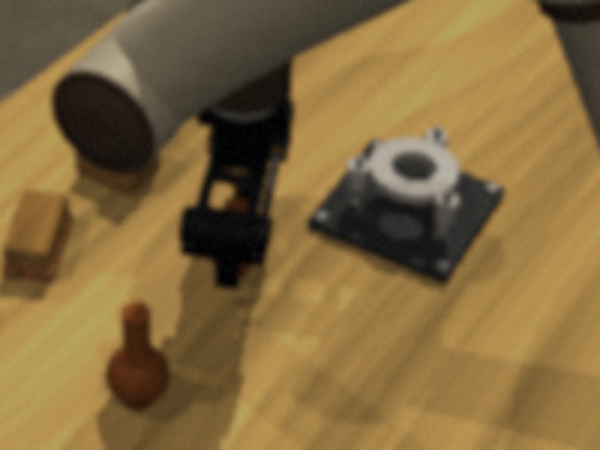

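The fingers straddle the reject, with its wood showing between them at about (200,288) in the full picture. The sound finial is untouched, so I'll close.

arm_command(
  motion=[
    [87,0,0,2,0,0,0],
    [40,0,0,0,0,0,0],
    [40,0,0,0,0,0,0],
    [40,0,0,0,0,0,0],
    [40,0,0,0,0,0,0],
    [40,0,0,0,0,0,0],
    [40,0,0,0,0,0,0],
    [40,0,0,0,0,0,0],
  ],
)

```text
time_s: 4.15
tcp_pos: [0.5973, -0.0892, 0.0327]
ee_rot: [[-0.902, -0.432, 0.0], [-0.432, 0.902, -0.0], [-0.0, -0.0, -1.0]]
wrist_force: [0.1, 0.4, 1.3]
gripper_width: 0.634
gripper_force: 30.0
```

arm_command(
  motion=[
    [40,0,0,-10,0,0,0],
    [40,0,0,-20,0,0,0],
    [40,0,0,-30,0,0,0],
    [40,0,0,-30,0,0,0],
    [40,0,0,-30,0,0,0],
    [40,0,0,-25,0,0,0],
    [40,0,0,-10,0,0,0],
    [40,0,0,0,0,0,0],
  ],
)

```text
time_s: 4.95
tcp_pos: [0.5978, -0.0891, 0.1892]
ee_rot: [[-0.902, -0.432, 0.003], [-0.432, 0.902, 0.0], [-0.003, -0.001, -1.0]]
wrist_force: [0.2, 0.3, -1.7]
gripper_width: 0.625
gripper_force: 30.0
```

```bash
python3 -c "
from h import *
a=snap('top','t2')
for x,y in ((202,155),): print(atz('top',(x,y),.05))
# bin centre by dark-grey mask at rim level
m=((a.max(2).astype(int)-a.min(2)<25)&(a.mean(2)<110)).astype(np.uint8); m[:, :110]=0;m[:,210:]=0;m[:150]=0;m[250:]=0
m=cv2.morphologyEx(m,cv2.MORPH_OPEN,np.ones((3,3)))
C=max(cv2.findContours(m,0,1)[0],key=cv2.contourArea);r=cv2.minAreaRect(C);print(r,atz('top',r[0][::-1],.04))
p=atz('top',r[0][::-1],.04);go(p[0],p[1],.17)
"
```

```text
[0.56509629 0.30952541 0.05      ]
((155.85069274902344, 203.86427307128906), (58.98078918457031, 62.405479431152344), 87.27368927001953) [0.56106974 0.30970487 0.04      ]
t 5.0 tcp [ 0.5968 -0.089   0.1874] mm [-139.9  375.1   17.6] F [-0.   0.8 -1.9] w 54.8 30.0
```

arm_command(
  motion=[
    [40,-7,18,0,0,0,0],
    [40,-13,36,0,0,0,0],
    [40,-15,40,0,0,0,0],
    [40,-15,40,0,0,0,0],
    [40,-15,40,0,0,0,0],
    [40,-15,40,0,0,0,0],
    [40,-15,40,0,0,0,0],
    [40,-15,40,0,0,0,0],
  ],
)

```text
time_s: 5.8
tcp_pos: [0.5679, 0.2247, 0.1851]
ee_rot: [[-0.902, -0.432, -0.004], [-0.432, 0.902, -0.002], [0.004, -0.0, -1.0]]
wrist_force: [1.1, -0.5, -0.3]
gripper_width: 0.63
gripper_force: 30.0
```

arm_command(
  motion=[
    [40,-15,40,0,0,0,0],
    [40,-11,30,0,0,0,0],
    [40,-4,11,0,0,0,0],
    [40,0,0,15,0,0,0],
    [40,0,0,30,0,0,0],
    [40,0,0,35,0,0,0],
    [40,0,0,30,0,0,0],
    [40,0,0,12,0,0,0],
  ],
)

```text
time_s: 6.6
tcp_pos: [0.5589, 0.3068, 0.0605]
ee_rot: [[-0.902, -0.431, -0.008], [-0.431, 0.903, -0.006], [0.009, -0.002, -1.0]]
wrist_force: [-0.8, -0.7, -1.1]
gripper_width: 0.625
gripper_force: 30.0
```

```bash
python3 -c "
from h import *
go(.561,.310,.047)
a=snap('side','s3')
cv2.imwrite('pics/s3c.png',cv2.resize(a[180:380,110:310],None,fx=3,fy=3)[:,:,::-1])"
```

```text
t 6.6 tcp [0.5589 0.3068 0.0605] mm [-3.4  2.  13.5] F [-0.8 -0.7 -1.1] w 54.3 30.0
```

View pics/s3c.png

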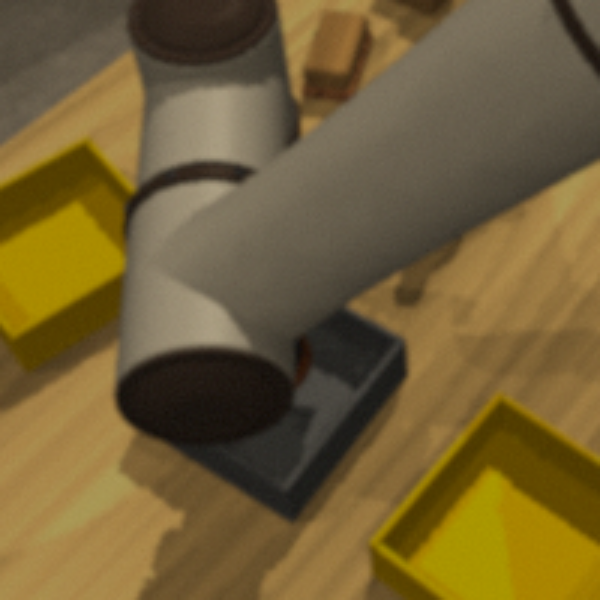

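The held finial shows inside the grey bin at about (302,360) in the crop. I'll lower it and release.

arm_command(
  motion=[
    [40,0,0,8,0,0,0],
    [40,0,0,0,0,0,0],
    [40,0,0,0,0,0,0],
    [85,0,0,0,0,0,0],
    [85,0,0,0,0,0,0],
    [85,0,0,0,0,0,0],
    [85,0,0,0,0,0,0],
    [85,0,0,0,0,0,0],
  ],
)

```text
time_s: 7.45
tcp_pos: [0.5615, 0.3096, 0.0578]
ee_rot: [[-0.902, -0.432, 0.0], [-0.432, 0.902, 0.0], [-0.0, 0.0, -1.0]]
wrist_force: [0.1, -0.1, -0.6]
gripper_width: 0.95
gripper_force: 0.0
```

arm_command(
  motion=[
    [85,0,0,-10,0,0,0],
    [85,0,0,-25,0,0,0],
    [85,0,0,-30,0,0,0],
    [85,0,0,-30,0,0,0],
    [85,0,0,-30,0,0,0],
    [85,0,0,-25,0,0,0],
    [85,0,0,-10,0,0,0],
    [85,0,0,0,0,0,0],
  ],
)

```text
time_s: 8.25
tcp_pos: [0.5619, 0.3099, 0.2196]
ee_rot: [[-0.902, -0.432, 0.003], [-0.432, 0.902, 0.003], [-0.004, 0.001, -1.0]]
wrist_force: [0.3, 1.0, -0.4]
gripper_width: 0.98
gripper_force: 0.0
```

```bash
python3 -c "
from h import *
go(.573,.0925,.2)"
```

```text
t 8.25 tcp [0.5619 0.3099 0.2196] mm [  84.  -200.9   19. ] F [ 0.3  1.  -0.4] w 85.3 0.0
```

arm_command(
  motion=[
    [85,5,-12,0,0,0,0],
    [85,12,-28,0,0,0,0],
    [85,15,-36,0,0,0,0],
    [85,15,-36,0,0,0,0],
    [85,15,-36,0,0,0,0],
    [85,13,-32,0,0,0,0],
    [85,9,-21,0,0,0,0],
    [85,0,0,0,0,0,0],
  ],
)

```text
time_s: 9.05
tcp_pos: [0.5711, 0.0883, 0.2156]
ee_rot: [[-0.904, -0.428, -0.004], [-0.428, 0.904, -0.002], [0.005, 0.0, -1.0]]
wrist_force: [-0.3, 0.4, -0.2]
gripper_width: 0.977
gripper_force: 0.0
```

arm_command(
  motion=[
    [85,0,0,0,0,0,0],
  ],
)

```text
time_s: 9.15
tcp_pos: [0.5717, 0.0908, 0.2161]
ee_rot: [[-0.903, -0.431, -0.003], [-0.431, 0.903, -0.001], [0.003, 0.0, -1.0]]
wrist_force: [0.6, 0.2, 0.1]
gripper_width: 0.977
gripper_force: 0.0
```

```bash
python3 -c "
from h import *
go(.573,.0925,.070)
a=snap('top','t4')
cv2.imwrite('pics/t4c.png',cv2.resize(a[130:280,110:310],None,fx=3,fy=3)[:,:,::-1])"
```

```text
t 9.15 tcp [0.5717 0.0908 0.2161] mm [ -2.3   0.9 146.1] F [0.6 0.2 0.1] w 85.0 0.0
```

View pics/t4c.png

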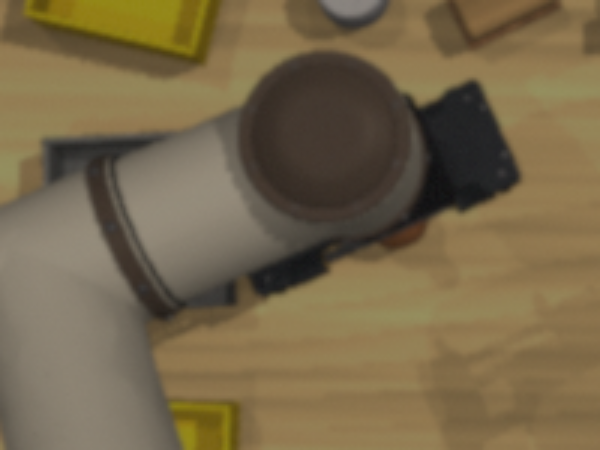

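The arm hides most of the bin here. The sound finial's edge shows under the gripper at (405,235) in the crop. I'll descend on the spigot.

arm_command(
  motion=[
    [85,-1,0,15,0,0,0],
    [85,0,0,28,0,0,0],
    [85,0,0,30,0,0,0],
    [85,0,0,30,0,0,0],
    [85,0,0,25,0,0,0],
    [85,0,0,13,0,0,0],
    [85,0,0,4,0,0,0],
    [85,0,0,0,0,0,0],
  ],
)

```text
time_s: 10.0
tcp_pos: [0.5736, 0.0928, 0.0725]
ee_rot: [[-0.901, -0.433, -0.0], [-0.433, 0.901, -0.0], [0.0, -0.0, -1.0]]
wrist_force: [0.8, -0.6, 0.6]
gripper_width: 0.974
gripper_force: 0.0
```

arm_command(
  motion=[
    [60,0,0,0,0,0,0],
    [40,0,0,0,0,0,0],
    [10,0,0,0,0,0,0],
    [10,0,0,0,0,0,0],
    [10,0,0,0,0,0,0],
    [10,0,0,0,0,0,0],
    [10,0,0,0,0,0,0],
    [10,0,0,0,0,0,0],
  ],
)

```text
time_s: 10.8
tcp_pos: [0.5734, 0.0923, 0.0725]
ee_rot: [[-0.902, -0.432, -0.0], [-0.432, 0.902, -0.0], [0.0, -0.0, -1.0]]
wrist_force: [0.7, -0.1, -0.2]
gripper_width: 0.334
gripper_force: 0.0
```

```bash
python3 -c "
from h import *
go(.573,.0925,.070)"
```

```text
t 10.8 tcp [0.5734 0.0923 0.0725] mm [0.3 0.3 2.5] F [ 0.7 -0.1 -0.2] w 29.0 0.0
```

Still closing.

arm_command(
  motion=[
    [10,0,0,0,0,0,0],
    [10,0,0,0,0,0,0],
    [10,0,0,0,0,0,0],
    [10,0,0,0,0,0,0],
  ],
)

```text
time_s: 11.2
tcp_pos: [0.5733, 0.0923, 0.0724]
ee_rot: [[-0.902, -0.432, -0.0], [-0.432, 0.902, -0.0], [0.0, 0.0, -1.0]]
wrist_force: [0.2, -0.9, -1.6]
gripper_width: 0.268
gripper_force: 30.0
```

arm_command(
  motion=[
    [10,0,0,-8,0,0,0],
    [10,0,0,-20,0,0,0],
    [10,0,0,-30,0,0,0],
    [10,0,0,-30,0,0,0],
    [10,0,0,-25,0,0,0],
    [10,0,0,-10,0,0,0],
    [10,0,0,0,0,0,0],
    [10,0,0,0,0,0,0],
  ],
)

```text
time_s: 12.0
tcp_pos: [0.5725, 0.0922, 0.1943]
ee_rot: [[-0.902, -0.432, -0.002], [-0.432, 0.902, -0.0], [0.002, 0.001, -1.0]]
wrist_force: [0.3, -0.5, -1.9]
gripper_width: 0.268
gripper_force: 30.0
```

```bash
python3 -c "
from h import *
go(.502,-.257,.195)"
```

```text
t 12.0 tcp [0.5725 0.0922 0.1943] mm [ 214.4 -284.5   -0.4] F [ 0.3 -0.5 -1.9] w 23.3 30.0
```

arm_command(
  motion=[
    [10,10,-14,0,0,0,0],
    [10,20,-27,0,0,0,0],
    [10,25,-33,0,0,0,0],
    [10,25,-33,0,0,0,0],
    [10,25,-33,0,0,0,0],
    [10,25,-33,0,0,0,0],
    [10,25,-33,0,0,0,0],
    [10,25,-33,0,0,0,0],
  ],
)

```text
time_s: 12.8
tcp_pos: [0.5125, -0.2029, 0.194]
ee_rot: [[-0.902, -0.432, -0.003], [-0.432, 0.902, 0.0], [0.003, 0.002, -1.0]]
wrist_force: [0.6, -0.1, -0.7]
gripper_width: 0.268
gripper_force: 30.0
```

arm_command(
  motion=[
    [10,20,-26,0,0,0,0],
    [10,10,-14,0,0,0,0],
    [10,4,-6,0,0,0,0],
    [10,0,0,0,0,0,0],
    [10,0,0,0,0,0,0],
  ],
)

```text
time_s: 13.3
tcp_pos: [0.5033, -0.2566, 0.1949]
ee_rot: [[-0.902, -0.432, -0.001], [-0.432, 0.902, 0.001], [0.001, 0.001, -1.0]]
wrist_force: [0.3, -0.1, -1.1]
gripper_width: 0.265
gripper_force: 30.0
```

```bash
cat > f.py <<'E'
from h import *
go(.502,-.257,.124)
s=sense();z=s['tcp_pos'][2]-.0724
ims={'side':snap('side','s5'),'top':snap('top','t5')}
print(fit({'side':ims['side']},tuple(s['tcp_pos'][:2]),.09,.50,z))
a=ims['side'];t=ims['top']
A=cv2.resize(a[110:230,280:400],None,fx=3.3,fy=3.3);B=cv2.resize(t[170:290,100:220],(A.shape[1],A.shape[0]))
cv2.imwrite('pics/c5.png',np.hstack([A,B])[:,:,::-1])
E
python3 f.py
```

```text
t 13.3 tcp [ 0.5033 -0.2566  0.1949] mm [ 1.2  0.1 70.9] F [ 0.3 -0.1 -1.1] w 23.1 30.0
(array([ 0.50448698, -0.25884383]), np.float64(233.140625), [np.float32(468.0)])
```

View pics/c5.png

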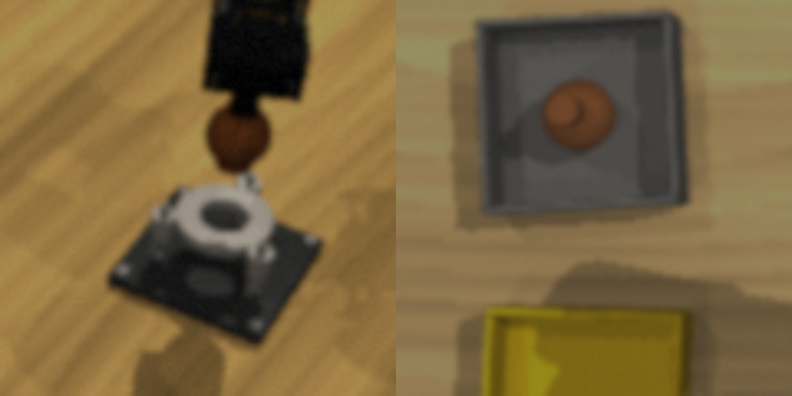

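The reject stands in the grey bin at (578,115) in the crop. The sound finial hangs upright over the ring, so I'll lower it to just above the seat.

arm_command(
  motion=[
    [10,1,0,8,0,0,0],
    [10,0,0,15,0,0,0],
    [10,0,0,15,0,0,0],
    [10,0,0,12,0,0,0],
    [10,0,0,10,0,0,0],
    [10,0,0,8,0,0,0],
    [10,0,0,3,0,0,0],
    [10,0,0,0,0,0,0],
  ],
)

```text
time_s: 14.2
tcp_pos: [0.5026, -0.2576, 0.1242]
ee_rot: [[-0.902, -0.432, -0.001], [-0.432, 0.902, 0.0], [0.0, 0.0, -1.0]]
wrist_force: [0.2, 0.8, -1.2]
gripper_width: 0.268
gripper_force: 30.0
```

arm_command(
  motion=[
    [10,0,0,2,0,0,0],
    [10,0,0,2,0,0,0],
    [10,0,0,2,0,0,0],
    [10,0,0,0,0,0,0],
  ],
)

```text
time_s: 14.6
tcp_pos: [0.5036, -0.2582, 0.1195]
ee_rot: [[-0.902, -0.433, 0.002], [-0.433, 0.902, -0.001], [-0.002, -0.002, -1.0]]
wrist_force: [0.5, -1.3, 3.0]
gripper_width: 0.273
gripper_force: 30.0
```

```bash
python3 -c "
from h import *
go(.502,-.257,.099);s=sense();print(s['wrist_force'],s['moment'])"
```

```text
t 14.6 tcp [ 0.5036 -0.2582  0.1195] mm [ 0.9  1.8 20.5] F [ 0.5 -1.3  3. ] w 23.7 30.0
[ 0.54089194 -1.29924592  3.04577499] [-0.565522   -0.08940295 -0.00501821]
```

Contact came at the predicted height (TCP 0.1195). Now I'll press.

arm_command(
  motion=[
    [10,0,-0.5,3,0,0,0],
    [10,0,0,3,0,0,0],
    [10,0,0,3,0,0,0],
    [10,0,0,3,0,0,0],
    [10,0,0,0,0,0,0],
  ],
)

```text
time_s: 15.1
tcp_pos: [0.5039, -0.2586, 0.1072]
ee_rot: [[-0.902, -0.433, 0.002], [-0.433, 0.902, -0.001], [-0.001, -0.002, -1.0]]
wrist_force: [0.7, -2.3, 7.4]
gripper_width: 0.27
gripper_force: 30.0
```

arm_command(
  motion=[
    [10,0,0,3,0,0,0],
    [10,0,0,2,0,0,0],
    [10,0,0,1,0,0,0],
    [10,0,0,1,0,0,0],
    [10,0,0,0,0,0,0],
    [10,0,0,0,0,0,0],
  ],
)

```text
time_s: 15.7
tcp_pos: [0.5041, -0.2589, 0.1011]
ee_rot: [[-0.901, -0.433, 0.003], [-0.433, 0.901, -0.002], [-0.002, -0.003, -1.0]]
wrist_force: [0.4, -2.6, 10.1]
gripper_width: 0.272
gripper_force: 30.0
```

arm_command(
  motion=[
    [10,0,-0.5,1,0,0,0],
    [10,0,-0.5,1,0,0,0],
    [10,0,0,1,0,0,0],
    [10,0,0,0,0,0,0],
    [10,0,0,0,0,0,0],
  ],
)

```text
time_s: 16.2
tcp_pos: [0.5044, -0.2598, 0.0989]
ee_rot: [[-0.901, -0.433, 0.003], [-0.433, 0.901, -0.002], [-0.002, -0.003, -1.0]]
wrist_force: [-1.9, -0.7, 13.3]
gripper_width: 0.267
gripper_force: 30.0
```

arm_command(
  motion=[
    [10,0,0,1,0,0,0],
    [10,0,0,1,0,0,0],
    [10,0,0,0,0,0,0],
    [10,0,0,0,0,0,0],
  ],
)

```text
time_s: 16.6
tcp_pos: [0.5045, -0.2599, 0.0986]
ee_rot: [[-0.901, -0.434, 0.003], [-0.434, 0.901, -0.003], [-0.002, -0.004, -1.0]]
wrist_force: [-4.5, -0.0, 21.7]
gripper_width: 0.268
gripper_force: 30.0
```

```bash
cat > f.py <<'E'
from h import *
go(.5045,-.26,.0986)
a=snap('side','s6');t=snap('top','t6')
A=cv2.resize(a[120:220,290:390],None,fx=4,fy=4);B=cv2.resize(t[60:300,100:420],None,fx=400/240,fy=400/240)[:,:400]
cv2.imwrite('pics/c6.png',np.hstack([A,B])[:,:,::-1])
print('outer/ring pred rows up/down',proj('side',[.503,-.258,.062]),proj('side',[.503,-.258,.042]))
for c,z in (('side',.02),('top',.02)):
  for n in('sanding_block','wax_tin','offcut'):
    f=find_in(n,c)
    if f: print(c,n,f[0]['p'],np.round(f[0]['location']))
go(.5045,-.26,.0986)
E
python3 f.py
```

```text
t 16.6 tcp [ 0.5045 -0.2599  0.0986] mm [ 0.1 -0.1  0. ] F [-4.5 -0.  21.7] w 23.3 30.0
outer/ring pred rows up/down [174.62760052 347.74859919] [179.7279833  346.85092268]
side sanding_block 0.89 [200. 221.]
side wax_tin 0.88 [224. 190.]
side offcut 0.55 [172. 250.]
top sanding_block 0.9 [129. 276.]
top wax_tin 0.92 [129. 226.]
top offcut 0.58 [126. 328.]
t 17.0 tcp [ 0.5045 -0.2599  0.0986] mm [ 0.1 -0.1  0. ] F [-4.1  0.2 21.4] w 23.8 30.0
```

View pics/c6.png

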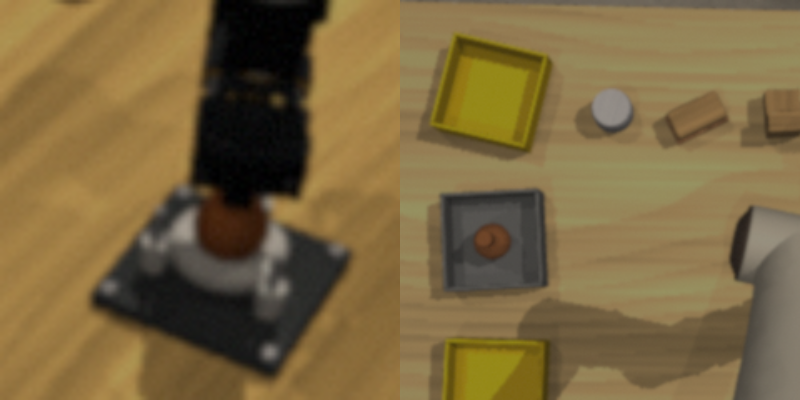

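The ring sits low with the pins standing clear above it and the ball seated in it at (230,225) in the crop. The fingers are clear of the cradle, the reject is in the bin, and the bystanders haven't moved. The force rose sharply to about 21 N, so the ring is at its stop.

```bash
python3 -c "
from station import *
print(finish_job())"
```

```text
the job is handed in; nothing more can be done
None
```

The job is handed in at about 17 s on the robot's clock: the reject is in the grey scrap bin, and the sound finial is seated upright in the cradle ring and held down at the stop with about 21 N; the sanding block, tin and offcut were not moved.

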